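# Pin the tow clevis onto the hitch lug

## Task

Pin the tow clevis to the hitch lug: slide the loose U-shaped clevis over the lug that sticks out of the receiver tube, one ear above and one below, then take the clevis pin with the flat grip out of the wooden block and pass it down through the upper ear, the eye of the lug and the lower ear until its collar sits fully home on the clevis. How far the lug sticks out is not measured, so line the holes up by feel and never force pin or clevis (stay below 40 N). Leave the clevis flat on the bench, in line with the lug and with the pin in it, let go, and leave the other tools where they are.

Things in the scene. Friction and masses are not known exactly. Their poses are not given: they have to be found in the camera images.
- receiver: Dark steel receiver tube, 44 mm square outside, 150 mm long, bolted to the bench. A level steel lug sticks out of its mouth: a plate 44 mm wide, 16 mm thick, underside 14 mm and top 30 mm above the bench, half-round nose of radius 22 mm about a vertical eye (hole) of 17 mm. Origin on the bench below eye_home; x level, from the lug into the tube; z up.
- eye_home (a point): Where the eye's centre (top face of the lug, 30 mm up) would be with the insert fully in. The insert is clamped rigidly at an unmeasured depth: the real eye lies 0 to 26 mm from here along -x (out of the tube), at y = 0. The lug's nose is 22 mm beyond the real eye (-x). The lug shows from above until the clevis covers it. Axes as receiver.
- mouth (a point): Centre of the tube's mouth, 70 mm along +x from eye_home, 22 mm above the bench; axes as receiver. A collar 56 mm wide and 49 mm tall surrounds the mouth.
- clevis: Loose plain steel U, 68 mm long, 44 wide, 44 tall, 0.4 to 0.7 kg, lying on the bench, one ear above the other. Ears 10 mm thick, ends round (radius 22), gap 24 mm (10 to 34 mm above its underside), a vertical 17.5 mm hole through both. Origin on the underside below the hole; +x points out of the open mouth (ears end 22 mm ahead), z up.
- clevis_hole (a point): Clevis hole's centre on the top face of the upper ear, 44 mm above the underside; axes as clevis. The flat inner wall (throat) is 34 mm behind it (-x): when the clevis, slid straight onto the lug with x axes alike, touches the lug's nose with its throat, its hole is 12 mm past the eye and must be drawn back 12 mm.
- clevis_bow (a point): Where to grasp the clevis: middle of its closed end, 38 mm behind the hole (-x), 26 mm above its underside; solid, 12 mm thick along x, 44 mm wide along y with free sides. Axes as clevis.
- pin: The clevis pin, plain steel, 0.1 to 0.2 kg, upright in one of the block's three holes: the one with a flat upright grip plate on top. Shank 16 mm diameter, 43 mm long, tip chamfered to 15 mm over the last 1 mm; above it a round collar 25 mm wide, 6 mm thick. Origin at the tip's centre, z up along the pin.
- pin_grip (a point): Centre of the pin's grip plate, 69 mm above the tip: 24 mm wide (x), 10 mm thick (y), 40 mm tall (z), to be pinched across its 10 mm (along y). Collar top 20 mm below this point, collar underside 26 mm below. Axes as pin.
- pin_seat (a point): Centre of the underside of the pin's collar, which must come to rest on the clevis top; 43 mm above the tip. Axes as pin.
- pin_tip (a point): Centre of the pin's tip. Axes as pin.
- block_top (a point): Centre of the top face of a drilled timber block 170 (x) x 89 (y) x 38 mm, fixed on the bench: three holes of 18 mm, 20 mm deep, in a row along its x, 55 mm apart. The pin, a bolt and a drift punch stand in them in any order; the pin's tip is 20 mm below the top face.
- bolt: Bystander, to be left alone: hex-head bolt, 16 mm thick, head 27 mm across, standing in the block beside the pin. Origin at its underside, z up.
- drift: Bystander, to be left alone: plain round drift punch 16 mm thick, 105 mm long with a narrowed top, no grip plate, standing in the block beside the pin. Origin at its underside, z up.
- spanner: Bystander, to be left alone: spanner 170 mm long lying on the bench. Origin at its underside.
- socket: Bystander, to be left alone: steel socket, 30 mm wide, 38 mm tall. Origin at its underside, z up.
- tape: Bystander, to be left alone: tape measure 65 x 36 x 60 mm. Origin at its underside, z up.
- jar: Bystander, to be left alone: glass jar 68 mm wide, 80 mm tall. Origin at its underside, z up.
- spray: Bystander, to be left alone: spray can 66 mm wide, 190 mm tall. Origin at its underside, z up.
- driver: Bystander, to be left alone: screwdriver lying on the bench. Origin at its underside.
Not all that is in view belongs to the job. Leave any pink or turquoise look-alike of the clevis alone.

How it is judged:
By the outcome, as a careful person would: the job done as asked, in the order asked, and still so for the second after the job is handed in, with the robot touching nothing.
It also fails if it takes over 69 s, if anything falls off the work surface, if the arm or the gripper's body presses on something with over 40 N, if the wrist force passes 120 N, or if a joint passes its speed limit or range.

## Robot

A 6-joint arm with a two-finger parallel gripper is mounted at the origin on the work surface. World frame = base frame: x ahead of the robot, y to its left, z up, the work surface at z = 0. Lengths are in m, angles in rad, forces in N, time in s.
With the tool pointing down it reaches from about 0.35 to 0.775 m from the base axis. Payload 5.5 kg.
Tool frame: the origin (TCP) lies on the mounting face of the last link; the fingertips stand 173 mm ahead of it and the grasp point (between the pads) lies 155 mm ahead of it; z points along the fingers, y is the direction in which the jaws open and shut (so a half turn about z gives the same grasp; the last joint's range is limited). The gripper opens to 85 mm and grips with 20 to 120 N. Pads are 22 mm wide; open, the fingers measure 114 mm over their backs; the gripper's body (76 mm by 85 mm) begins 54 mm behind the grasp point. The pads swing forward as they close: fully open they stand 13 mm farther back than shut.
Start: joints at [-1.245, 0.313, 0.046, 1.304, 0, 1.431], TCP at [0.258, -0.514, 0.405] pointing down, gripper open.
Joint ranges: [-2.76, 2.76], [-0.86, 1.69], [-1.03, 1.26], [-2.2, 2.34], [-1.47, 1.5], [-3.14, 3.14]. Speed limits (rad/s): [2.57, 2.57, 3.14, 3.14, 3.14, 3.14].

## Interface

Orientations are given as a unit quaternion [w, x, y, z].
In Python, from workcell import get_state, eyes, env gives the robot as it stands. The module is installed in compiled form; this text tells all that it offers.
- The arm moves only by the tool carry_out, never from a script. Its argument "motion" is a list of rows, each an object of numbers: "jaw": the opening, from -1 (shut) to 1 (fully open); "tx", "ty", "tz": the shift along the tool's x, y, z in cm; "wx", "wy", "wz": the turn, a rotation vector about the tool's x, y, z in degrees. In form: [{"jaw": .., "tx": .., "ty": .., "tz": .., "wx": .., "wy": .., "wz": ..}, ...]. A call has 1 to 20 rows; each row shifts and turns the commanded pose from where the row before left it, along the tool's axes as they then stand; what a row does not reach is not made up. A row lasts 1/8 s, in which the tool goes at most 62.5 mm and 10.7 degrees, less where a joint would pass 70% of its speed; a pose out of reach is approached as far as the arm can. A call with a gripper value outside its range is refused whole. The fingers move at their own pace and stop on an object; "force" is the grip in N (left out, the last holds). Time passes only in rows, so rows that do not move let the fingers close. It gives the time, the measured TCP pose, the force and the opening at its end, in the units of the state.
- get_state(): the state, without advancing time (a new reading comes with each control period).
- eyes.read_camera(name): name is "scene" or "top"; returns the picture (384x512x3 uint8, blue, green, red); there is no depth.
- eyes.calibration(name): a dict with "K" (3x3 intrinsics, pixels), "camera_from_world" (4x4, takes a point from world to camera coordinates). Camera axes: x right, y up, looking along -z (the intrinsics and any distortion apply to the point x, -y, -z); pixel columns grow to the right and rows downward; lengths in m; the calibration is good to about 2 mm. A picture is of the moment at which its call begins. calibration takes no time and is no camera call.
- env.hand_in(): hands the job in, once; it reports no verdict.
The state is a dict: "clock": time; "joint_pos": joint angles; "qvel": joint speeds; "tau": joint torques, N m; "tcp_pos": TCP position; "orientation": TCP orientation; "wrist_force": force on the tool from outside, world axes, zero at the start; "ft_torque": the same for the moment, N m; "finger_gap": finger opening in m.
Only numpy, scipy, OpenCV 4.12 (cv2) and the standard library are available. Lean on these libraries where they do the work, as an engineer would, in place of code of your own. Each camera call takes 0.05 s, during which the arm holds its last target.

## Working session

There is one attempt and no reset: what is moved stays moved. The work goes in short steps, Python scripts to look and compute and a tool call to move; the robot and the scene stay as the last step left them, time stands still between calls to the robot, and variables do not carry over. Pictures are saved under pics/ and viewed, and the job is handed in when it is done.

Besides the shell and the picture viewer there is one more tool, called after "Emit:" in YAML: its name, and indented under it one key for each argument. carry_out: Moves the arm, as the interface text tells. Its arguments: {"type":"object","properties":{"motion":{"type":"array"},"force":{"type":"number"}},"required":["motion"]}

```bash
mkdir -p pics
cat > h.py <<'E'
import numpy as np, cv2
from workcell import get_state, eyes, env
def cal(n):
    c=eyes.calibration(n); return np.array(c["K"]),np.array(c["camera_from_world"]),c
def proj(n,P):
    K,T,_=cal(n); P=np.atleast_2d(P); q=(T[:3,:3]@P.T).T+T[:3,3]; q=q*[1,-1,-1]
    u=(K@q.T).T; return u[:,:2]/u[:,2:]
def ray(n,uv,z):
    K,T,_=cal(n); uv=np.atleast_2d(uv).astype(float)
    d=(np.linalg.inv(K)@np.c_[uv,np.ones(len(uv))].T).T*[1,-1,-1]
    R=T[:3,:3]; o=-R.T@T[:3,3]; w=(R.T@d.T).T
    return o+w*((z-o[2])/w[:,2])[:,None]
E
python3 - <<'E'
from h import *
for n in("scene","top"):
    im=eyes.read_camera(n); cv2.imwrite(f"pics/{n}0.png",im)
    K,T,c=cal(n); print(n,K.tolist(),np.round(T,4).tolist(),[k for k in c])
print(get_state())
E
```

```text
scene [[497.7147670410466, 0.0, 259.5700162332595], [0.0, 497.7147670410466, 191.21899223856323], [0.0, 0.0, 1.0]] [[0.7207, 0.6932, -0.0068, -0.349], [-0.365, 0.3878, 0.8464, 0.1212], [0.5893, -0.6075, 0.5326, -1.8212], [0.0, 0.0, 0.0, 1.0]] ['K', 'camera_from_world']
top [[355.02153674642983, 0.0, 262.49615992080834], [0.0, 355.02153674642983, 191.20685900470286], [0.0, 0.0, 1.0]] [[0.0071, -0.9999, 0.0137, -0.0355], [0.9961, 0.0082, 0.0873, -0.547], [-0.0874, 0.0131, 0.9961, -1.1145], [0.0, 0.0, 0.0, 1.0]] ['K', 'camera_from_world']
{'clock': 0.1, 'joint_pos': array([-1.24462349e+00,  3.13914045e-01,  4.51076861e-02,  1.30364458e+00,
       -8.97705961e-06,  1.43117316e+00]), 'qvel': array([-0.00031693, -0.00211787,  0.00270073,  0.00069719, -0.00042518,
       -0.00121675]), 'tau': array([ 3.39200516e-03, -4.81725740e+01,  2.99243116e+01,  1.26956697e-02,
       -3.15963439e-05,  1.27390450e-06]), 'tcp_pos': array([ 0.25817135, -0.51357766,  0.40391041]), 'orientation': array([-8.23289294e-04,  9.73001294e-01,  2.30798173e-01, -8.15237771e-05]), 'wrist_force': array([-0.38143203, -0.08826665, -0.02684578]), 'ft_torque': array([0.01535713, 0.00065896, 0.02202268]), 'finger_gap': 0.08538677803640324}
```

View pics/scene0.png

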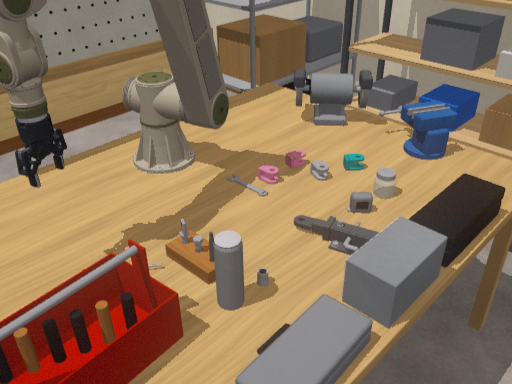

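View pics/top0.png

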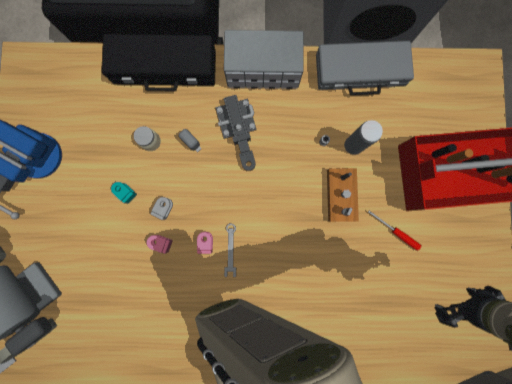

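The candidates for the clevis are U-shapes at top pixels (123,192) turquoise, (158,243) dark pink, (205,242) pink and (161,208) plain grey. Only the grey one is plain steel, so it fits. I'll confirm it, the lug and the block in enlarged crops.

Run:
```python
from h import *
t=cv2.imread("pics/top0.png"); s=cv2.imread("pics/scene0.png")
def crop(im,x,y,w,h,k): return cv2.resize(im[y:y+h,x:x+w],None,fx=k,fy=k,interpolation=cv2.INTER_CUBIC)
a=crop(t,140,190,50,37,8); b=crop(t,205,90,50,90,8)[:,:400]
b=crop(t,210,90,60,85,7); c=crop(t,320,160,45,65,7)
cv2.imwrite("pics/c1.png",np.vstack([a,crop(s,295,150,50,37,8)]))
cv2.imwrite("pics/c2.png",np.hstack([b[:455],c[:455]]))
cv2.imwrite("pics/c3.png",np.vstack([crop(s,285,205,100,50,6),crop(s,160,210,100,48,6)]))
```

```text
(no output)
```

View pics/c1.png

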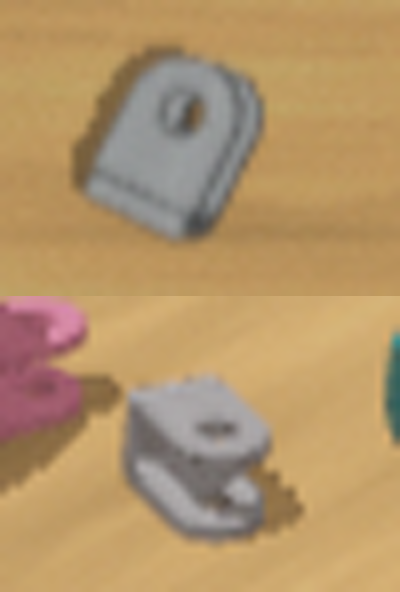

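View pics/c2.png

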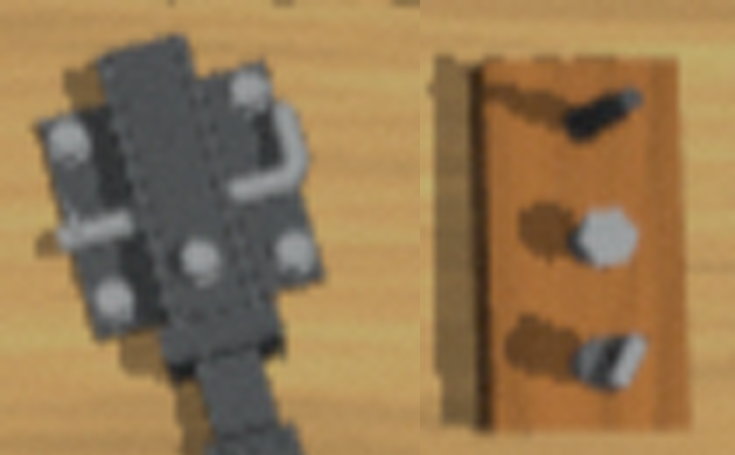

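View pics/c3.png

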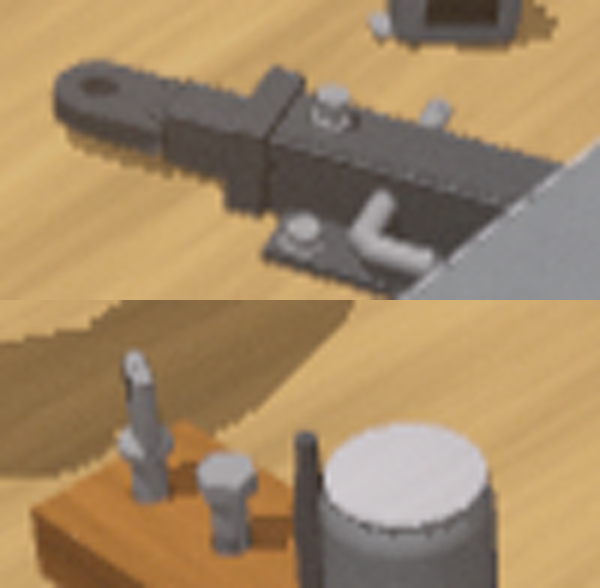

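The grey clevis is confirmed: a plain U with its mouth pointing up-right and its hole near top (162.5,204). The pin is the item with the flat plate, at the lower hole, top (346,211). The lug eye is hidden in the crop's lower edge, so I'll enlarge the exact regions.

Run:
```python
from h import *
def g(im,x,y,w,h,k,f):
    c=cv2.resize(im[y:y+h,x:x+w],None,fx=k,fy=k,interpolation=cv2.INTER_LANCZOS4)
    c=cv2.convertScaleAbs(c,alpha=1.3,beta=15)
    for i in range(0,w,5):
        cv2.line(c,(int((i+.5)*k),0),(int((i+.5)*k),4 if i%10 else 10),(0,0,255),1)
        if i%10==0: cv2.putText(c,str(x+i),(int((i+.5)*k)-10,22),0,.4,(0,0,255),1)
    for i in range(0,h,5):
        cv2.line(c,(0,int((i+.5)*k)),(4 if i%10 else 10,int((i+.5)*k)),(0,0,255),1)
        if i%10==0: cv2.putText(c,str(y+i),(12,int((i+.5)*k)+4),0,.4,(0,0,255),1)
    cv2.imwrite(f,c)
t=cv2.imread("pics/top0.png"); s=cv2.imread("pics/scene0.png")
g(t,145,190,35,35,16,"pics/g1.png")
g(t,225,130,40,45,13,"pics/g2.png")
g(t,320,160,45,65,9,"pics/g3.png")
g(s,290,205,60,50,12,"pics/g4.png")
g(s,160,210,70,50,11,"pics/g5.png")
K,T,_=cal("top");print(-T[:3,:3].T@T[:3,3]);K,T,_=cal("scene");print(-T[:3,:3].T@T[:3,3])
```

```text
[ 0.44775114 -0.01642835  1.15841604]
[ 1.36900736 -0.91153982  0.86498326]
```

View pics/g1.png

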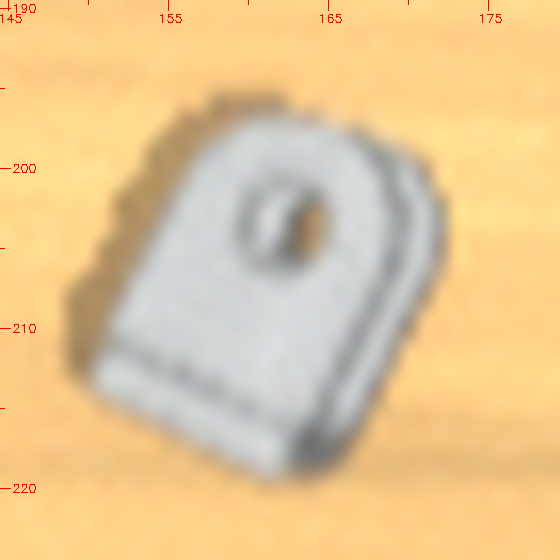

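View pics/g2.png

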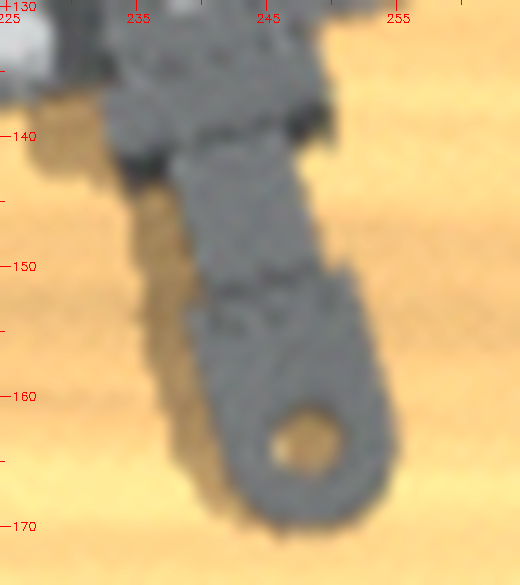

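View pics/g3.png

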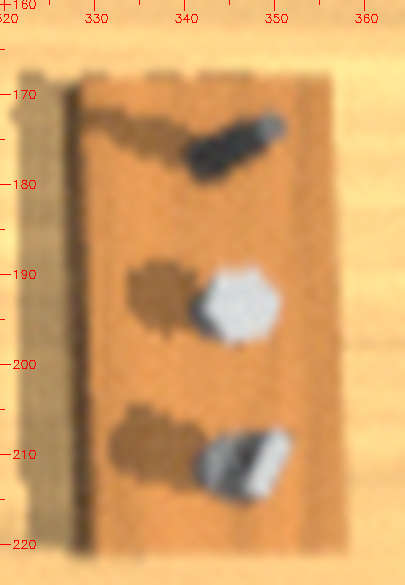

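View pics/g4.png

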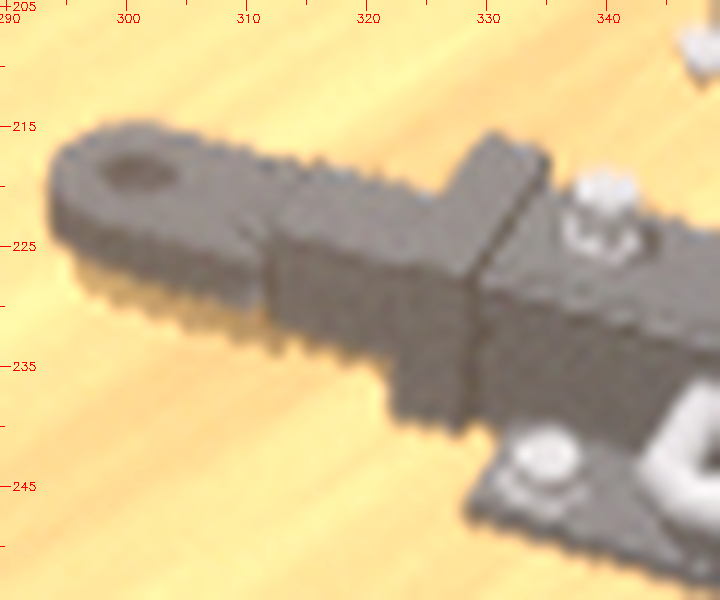

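View pics/g5.png

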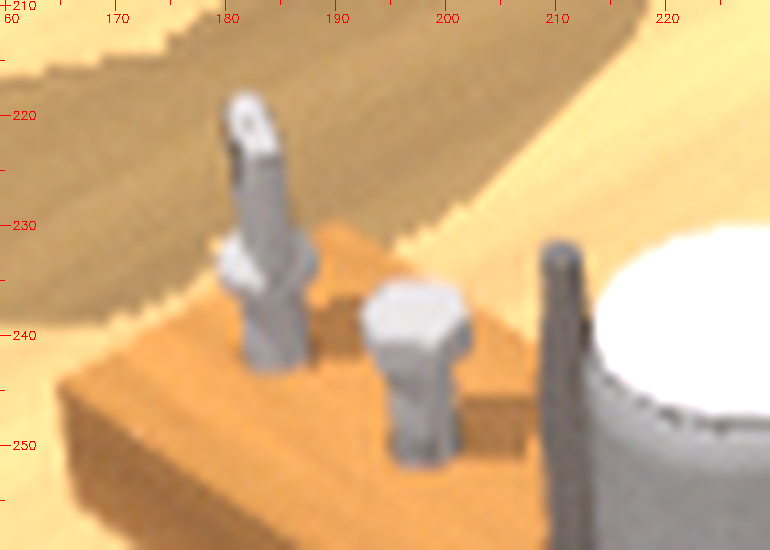

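```bash
cat > m.py <<'E'
from h import *
def px(x0,y0,k,pts): return np.array(pts,float)/k+[x0-.5,y0-.5]
def ang(P): d=P[1]-P[0]; return np.degrees(np.arctan2(d[1],d[0]))
c=lambda p,z=.044: ray("top",px(145,190,16,p),z)
print("clev hole",c([(284,226)]))
print("edges L,R,back",ang(c([(105,330),(190,175)])),ang(c([(315,430),(400,240)])),ang(c([(95,385),(275,478)])))
L=c([(105,330),(190,175)]);R=c([(315,430),(400,240)]);print(L,R)
l=lambda p,z=.03: ray("top",px(225,130,13,p),z)
print("eye",l([(309,441)]),"nose",l([(310,533)]))
print("edges",ang(l([(235,480),(192,310)])),ang(l([(395,430),(350,270)])))
sl=lambda p,z=.03: ray("scene",px(290,205,12,p),z)
print("eye scene",sl([(137,173)]))
t=lambda p,z=.044: ray("top",px(210,90,7,p),z)
print("tube",ang(t([(165,330),(100,60)])),ang(t([(252,275),(186,40)])),)
p=lambda q,z=.107: ray("top",px(320,160,9,q),z)
print("grip top",p([(268,463)]), "dir",ang(p([(258,496),(278,430)])),ang(p([(268,502),(290,434)])))
q=lambda q,z=.107: ray("scene",px(160,210,11,q),z)
print("grip scene",q([(251,123)]),"dir",ang(q([(240,97),(272,150)])),ang(q([(234,110),(258,157)])))
print("block top corners",p([(80,75),(330,75),(345,550),(92,550)],.038))
print("bolt head approx", p([(240,305)],.07))
E
python3 m.py
```

```text
clev hole [[0.50395001 0.28242628 0.044     ]]
edges L,R,back -27.030042879876536 -22.506311714022406 -116.63442389446912
[[0.48336681 0.31659211 0.044     ]
 [0.51379386 0.30106865 0.044     ]] [[0.46419447 0.27514507 0.044     ]
 [0.50138593 0.25973506 0.044     ]]
eye [[0.63596517 0.01509305 0.03      ]] nose [[0.613039   0.01460443 0.03      ]]
edges 14.726385459512068 16.05720479185264
eye scene [[0.63634371 0.01458767 0.03      ]]
tube 14.10440242430717 16.034894978961464
grip top [[ 0.48333763 -0.28828018  0.107     ]] dir -17.63916009073352 -18.717562435718683
grip scene [[ 0.48335782 -0.28988256  0.107     ]] dir -20.42404460174405 -22.87133924721773
block top corners [[ 0.62278372 -0.24112844  0.038     ]
 [ 0.62360183 -0.33020713  0.038     ]
 [ 0.45538533 -0.33278627  0.038     ]
 [ 0.4547509  -0.24380052  0.038     ]]
bolt head approx [[ 0.53864873 -0.28898938  0.07      ]]
```

```bash
cat >> h.py <<'E'
from scipy.spatial.transform import Rotation as Ro
def pose():
    s=get_state(); q=s["orientation"]; R=Ro.from_quat([q[1],q[2],q[3],q[0]]).as_matrix()
    return np.array(s["tcp_pos"]),R,s
def yaw(R): return np.degrees(np.arctan2(R[1,0],R[0,0]))
def totool(yawdeg,d):
    a=np.radians(yawdeg);x=np.array([np.cos(a),np.sin(a),0]);y=np.array([np.sin(a),-np.cos(a),0])
    return np.array([d@x,d@y,-d[2]])*100
def rep(target,yw=None,grasp=None):
    p,R,s=pose(); y0=yaw(R) if yw is None else yw
    d=np.array(target)-p
    tilt=np.degrees(np.arccos(-R[2,2]))
    print("t",s["clock"],"p",np.round(p,4),"yaw",round(yaw(R),2),"tilt",round(tilt,2),"gap",round(s["finger_gap"],4),"F",np.round(s["wrist_force"],1))
    print("to go cm tool:",np.round(totool(y0,d),2), "zaxis",np.round(R[:,2],4))
E
python3 - <<'E'
from h import *
print(ray("scene",[[321.75,166.0]],.044))
for v in [(.55,-.1,.4),(.4698,.2991,.30)]: rep(v,154)
rep((.4698,.2991,.3),154)
E
```

```text
[[0.5024246 0.2831606 0.044    ]]
t 0.1 p [ 0.2582 -0.5136  0.4039] yaw 26.69 tilt 0.09 gap 0.0854 F [-0.4 -0.1 -0. ]
to go cm tool: [-8.1  49.97  0.39] zaxis [-5.0e-04  1.6e-03 -1.0e+00]
t 0.1 p [ 0.2582 -0.5136  0.4039] yaw 26.69 tilt 0.09 gap 0.0854 F [-0.4 -0.1 -0. ]
to go cm tool: [16.6  82.32 10.39] zaxis [-5.0e-04  1.6e-03 -1.0e+00]
t 0.1 p [ 0.2582 -0.5136  0.4039] yaw 26.69 tilt 0.09 gap 0.0854 F [-0.4 -0.1 -0. ]
to go cm tool: [16.6  82.32 10.39] zaxis [-5.0e-04  1.6e-03 -1.0e+00]
```

Emit:
carry_out:
  motion:
    - {"jaw": 1,"wz": -10.6}
    - {"jaw": 1,"wz": -10.6}
    - {"jaw": 1,"wz": -10.6}
    - {"jaw": 1,"wz": -10.6}
    - {"jaw": 1,"wz": -10.6}
    - {"jaw": 1,"wz": -10.6}
    - {"jaw": 1,"wz": -10.6}
    - {"jaw": 1,"wz": -10.6}
    - {"jaw": 1,"wz": -10.6}
    - {"jaw": 1,"wz": -10.6}
    - {"jaw": 1,"wz": -10.6}
    - {"jaw": 1,"wz": -10.6}

```text
invalid input at $.motion[0]: expected keys jaw, tx, ty, tz, wx, wy, wz
```

Emit:
carry_out:
  motion:
    - {"jaw": 1,"tx": -0.8,"ty": 5}
    - {"jaw": 1,"tx": -0.8,"ty": 5}
    - {"jaw": 1,"tx": -0.8,"ty": 5}
    - {"jaw": 1,"tx": -0.8,"ty": 5}
    - {"jaw": 1,"tx": -0.8,"ty": 5}
    - {"jaw": 1,"tx": -0.8,"ty": 5}
    - {"jaw": 1,"tx": -0.8,"ty": 5}
    - {"jaw": 1,"tx": -0.8,"ty": 5}
    - {"jaw": 1,"tx": -0.8,"ty": 5}
    - {"jaw": 1,"tx": -0.8,"ty": 5}
    - {"jaw": 1,"tx": 3,"ty": 4}
    - {"jaw": 1,"tx": 3,"ty": 4}
    - {"jaw": 1,"tx": 3,"ty": 4}
    - {"jaw": 1,"tx": 3,"ty": 4}
    - {"jaw": 1,"tx": 3,"ty": 4}
    - {"jaw": 1,"tx": 3,"ty": 4}
    - {"jaw": 1,"tx": 3,"ty": 4,"tz": 2}
    - {"jaw": 1,"tx": 3,"ty": 4,"tz": 2}
    - {"jaw": 1}

```text
invalid input at $.motion[0]: expected keys jaw, tx, ty, tz, wx, wy, wz
```

Run:
```python
from h import *
rep((.469,.2993,.181))
print(np.round(pose()[2]["joint_pos"],2))
```

```text
t 0.1 p [ 0.2582 -0.5136  0.4039] yaw 26.69 tilt 0.09 gap 0.0854 F [-0.4 -0.1 -0. ]
to go cm tool: [ 55.35 -63.16  22.29] zaxis [-5.0e-04  1.6e-03 -1.0e+00]
[-1.24  0.31  0.05  1.3  -0.    1.43]
```

All keys are required in each row.

Emit:
carry_out:
  motion:
    - {"jaw": 1,"tx": 0,"ty": 0,"tz": 0,"wx": 0,"wy": 0,"wz": -10.6}
    - {"jaw": 1,"tx": 0,"ty": 0,"tz": 0,"wx": 0,"wy": 0,"wz": -10.6}
    - {"jaw": 1,"tx": 0,"ty": 0,"tz": 0,"wx": 0,"wy": 0,"wz": -10.6}
    - {"jaw": 1,"tx": 0,"ty": 0,"tz": 0,"wx": 0,"wy": 0,"wz": -10.6}
    - {"jaw": 1,"tx": 0,"ty": 0,"tz": 0,"wx": 0,"wy": 0,"wz": -10.6}
    - {"jaw": 1,"tx": 0,"ty": 0,"tz": 0,"wx": 0,"wy": 0,"wz": -10.6}
    - {"jaw": 1,"tx": 0,"ty": 0,"tz": 0,"wx": 0,"wy": 0,"wz": -10.6}
    - {"jaw": 1,"tx": 0,"ty": 0,"tz": 0,"wx": 0,"wy": 0,"wz": -10.6}
    - {"jaw": 1,"tx": 0,"ty": 0,"tz": 0,"wx": 0,"wy": 0,"wz": -10.6}
    - {"jaw": 1,"tx": 0,"ty": 0,"tz": 0,"wx": 0,"wy": 0,"wz": -10.6}
    - {"jaw": 1,"tx": 0,"ty": 0,"tz": 0,"wx": 0,"wy": 0,"wz": -10.6}
    - {"jaw": 1,"tx": 0,"ty": 0,"tz": 0,"wx": 0,"wy": 0,"wz": -10.6}

```text
clock: 1.6
tcp_pos: [0.2582, -0.5136, 0.4042]
orientation: [-0.0, 0.223, 0.975, 0.0]
wrist_force: [0.1, -0.2, -0.2]
finger_gap: 0.0852
```

Emit:
carry_out:
  motion:
    - {"jaw": 1,"tx": -0.8,"ty": 5,"tz": 0,"wx": 0,"wy": 0,"wz": 0}
    - {"jaw": 1,"tx": -0.8,"ty": 5,"tz": 0,"wx": 0,"wy": 0,"wz": 0}
    - {"jaw": 1,"tx": -0.8,"ty": 5,"tz": 0,"wx": 0,"wy": 0,"wz": 0}
    - {"jaw": 1,"tx": -0.8,"ty": 5,"tz": 0,"wx": 0,"wy": 0,"wz": 0}
    - {"jaw": 1,"tx": -0.8,"ty": 5,"tz": 0,"wx": 0,"wy": 0,"wz": 0}
    - {"jaw": 1,"tx": -0.8,"ty": 5,"tz": 0,"wx": 0,"wy": 0,"wz": 0}
    - {"jaw": 1,"tx": -0.8,"ty": 5,"tz": 0,"wx": 0,"wy": 0,"wz": 0}
    - {"jaw": 1,"tx": -0.8,"ty": 5,"tz": 0,"wx": 0,"wy": 0,"wz": 0}
    - {"jaw": 1,"tx": -0.8,"ty": 5,"tz": 0,"wx": 0,"wy": 0,"wz": 0}
    - {"jaw": 1,"tx": -0.8,"ty": 5,"tz": 0,"wx": 0,"wy": 0,"wz": 0}
    - {"jaw": 1,"tx": 3,"ty": 4,"tz": 0,"wx": 0,"wy": 0,"wz": 0}
    - {"jaw": 1,"tx": 3,"ty": 4,"tz": 0,"wx": 0,"wy": 0,"wz": 0}
    - {"jaw": 1,"tx": 3,"ty": 4,"tz": 0,"wx": 0,"wy": 0,"wz": 0}
    - {"jaw": 1,"tx": 3,"ty": 4,"tz": 0,"wx": 0,"wy": 0,"wz": 0}
    - {"jaw": 1,"tx": 3,"ty": 4,"tz": 0,"wx": 0,"wy": 0,"wz": 0}
    - {"jaw": 1,"tx": 3,"ty": 4,"tz": 0,"wx": 0,"wy": 0,"wz": 0}
    - {"jaw": 1,"tx": 3,"ty": 4,"tz": 2,"wx": 0,"wy": 0,"wz": 0}
    - {"jaw": 1,"tx": 3,"ty": 4,"tz": 2,"wx": 0,"wy": 0,"wz": 0}
    - {"jaw": 1,"tx": 0,"ty": 0,"tz": 0,"wx": 0,"wy": 0,"wz": 0}

```text
clock: 3.98
tcp_pos: [0.4738, 0.2954, 0.3623]
orientation: [-0.002, 0.223, 0.975, -0.001]
wrist_force: [0.0, -0.5, -0.1]
finger_gap: 0.0856
```

Run:
```python
from h import *
rep((.469,.2993,.181))
print(np.round(pose()[2]["joint_pos"],2))
```

```text
t 3.975 p [0.4738 0.2954 0.3623] yaw 154.18 tilt 0.24 gap 0.0856 F [ 0.  -0.5 -0.1]
to go cm tool: [ 0.6   0.14 18.13] zaxis [-0.004  -0.0014 -1.    ]
[ 0.41  0.3  -0.08  1.2   0.    0.86]
```

Emit:
carry_out:
  motion:
    - {"jaw": 1,"tx": 0.6,"ty": 0.1,"tz": 3,"wx": 0,"wy": 0,"wz": 0}
    - {"jaw": 1,"tx": 0,"ty": 0,"tz": 3,"wx": 0,"wy": 0,"wz": 0}
    - {"jaw": 1,"tx": 0,"ty": 0,"tz": 3,"wx": 0,"wy": 0,"wz": 0}
    - {"jaw": 1,"tx": 0,"ty": 0,"tz": 2,"wx": 0,"wy": 0,"wz": 0}
    - {"jaw": 1,"tx": 0,"ty": 0,"tz": 0,"wx": 0,"wy": 0,"wz": 0}
    - {"jaw": 1,"tx": 0,"ty": 0,"tz": 0,"wx": 0,"wy": 0,"wz": 0}

```text
clock: 4.72
tcp_pos: [0.4712, 0.2961, 0.2556]
orientation: [0.001, 0.226, 0.974, 0.0]
wrist_force: [1.6, 0.0, 0.9]
finger_gap: 0.0851
```

Run:
```python
from h import *
rep((.469,.2993,.181))
```

```text
t 4.725 p [0.4712 0.2961 0.2556] yaw 153.84 tilt 0.07 gap 0.0851 F [1.6 0.  0.9]
to go cm tool: [0.34 0.19 7.46] zaxis [ 1.1e-03  2.0e-04 -1.0e+00]
```

Emit:
carry_out:
  motion:
    - {"jaw": 1,"tx": 0.3,"ty": 0.2,"tz": 2.5,"wx": 0,"wy": 0,"wz": 0}
    - {"jaw": 1,"tx": 0,"ty": 0,"tz": 2,"wx": 0,"wy": 0,"wz": 0}
    - {"jaw": 1,"tx": 0,"ty": 0,"tz": 2,"wx": 0,"wy": 0,"wz": 0}
    - {"jaw": 1,"tx": 0,"ty": 0,"tz": 0.7,"wx": 0,"wy": 0,"wz": 0}
    - {"jaw": 1,"tx": 0,"ty": 0,"tz": 0,"wx": 0,"wy": 0,"wz": 0}
    - {"jaw": 1,"tx": 0,"ty": 0,"tz": 0,"wx": 0,"wy": 0,"wz": 0}

```text
clock: 5.48
tcp_pos: [0.4693, 0.2998, 0.1838]
orientation: [0.001, 0.226, 0.974, 0.001]
wrist_force: [0.0, 0.3, -0.3]
finger_gap: 0.0858
```

Run:
```python
from h import *
rep((.469,.2993,.181))
for n in("scene","top"):
    im=eyes.read_camera(n); x,y=((270,110) if n=="scene" else (120,160))
    cv2.imwrite(f"pics/{n}1.png",cv2.resize(im[y:y+100,x:x+100],None,fx=6,fy=6,interpolation=2))
```

```text
t 5.475 p [0.4693 0.2998 0.1838] yaw 153.88 tilt 0.11 gap 0.0858 F [ 0.   0.3 -0.3]
to go cm tool: [ 0.01 -0.06  0.28] zaxis [ 1.7e-03  7.0e-04 -1.0e+00]
```

View pics/scene1.png

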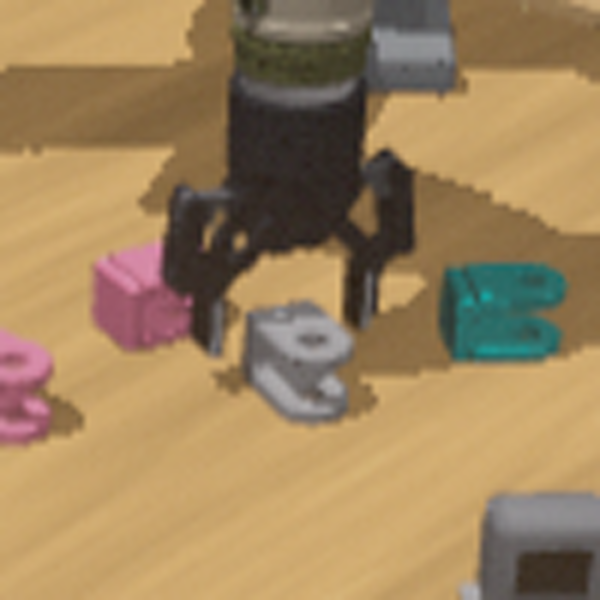

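The open jaws straddle the grey clevis's closed end at about (300,330) in the crop, clear of the pink and turquoise ones. Closing now.

Emit:
carry_out:
  motion:
    - {"jaw": 1,"tx": 0,"ty": -0.05,"tz": 0.3,"wx": 0,"wy": 0,"wz": 0}
    - {"jaw": -1,"tx": 0,"ty": 0,"tz": 0,"wx": 0,"wy": 0,"wz": 0}
    - {"jaw": -1,"tx": 0,"ty": 0,"tz": 0,"wx": 0,"wy": 0,"wz": 0}
    - {"jaw": -1,"tx": 0,"ty": 0,"tz": 0,"wx": 0,"wy": 0,"wz": 0}
    - {"jaw": -1,"tx": 0,"ty": 0,"tz": 0,"wx": 0,"wy": 0,"wz": 0}
    - {"jaw": -1,"tx": 0,"ty": 0,"tz": 0,"wx": 0,"wy": 0,"wz": 0}
    - {"jaw": -1,"tx": 0,"ty": 0,"tz": 0,"wx": 0,"wy": 0,"wz": 0}
  force: 50

```text
clock: 6.45
tcp_pos: [0.4685, 0.2992, 0.1798]
orientation: [0.0, 0.226, 0.974, -0.0]
wrist_force: [-0.7, -0.9, 2.5]
finger_gap: 0.0435
```

Run:
```python
from h import *
rep((.469,.2993,.181))
```

```text
t 6.45 p [0.4685 0.2992 0.1798] yaw 153.89 tilt 0.01 gap 0.0435 F [-0.7 -0.9  2.5]
to go cm tool: [-0.04  0.03 -0.12] zaxis [ 1.e-04 -1.e-04 -1.e+00]
```

Emit:
carry_out:
  motion:
    - {"jaw": -1,"tx": 0,"ty": 0,"tz": -2,"wx": 0,"wy": 0,"wz": 0}
    - {"jaw": -1,"tx": 0,"ty": 0,"tz": -3,"wx": 0,"wy": 0,"wz": 0}
    - {"jaw": -1,"tx": 0,"ty": 0,"tz": -3,"wx": 0,"wy": 0,"wz": 0}
    - {"jaw": -1,"tx": 0,"ty": 0,"tz": 0,"wx": 0,"wy": 0,"wz": -10.3}
    - {"jaw": -1,"tx": 0,"ty": 0,"tz": 0,"wx": 0,"wy": 0,"wz": -10.3}
    - {"jaw": -1,"tx": 0,"ty": 0,"tz": 0,"wx": 0,"wy": 0,"wz": -10.3}
    - {"jaw": -1,"tx": 0,"ty": 0,"tz": 0,"wx": 0,"wy": 0,"wz": -10.4}
    - {"jaw": -1,"tx": 0,"ty": 0,"tz": 0,"wx": 0,"wy": 0,"wz": 0}
    - {"jaw": -1,"tx": 0,"ty": 0,"tz": 0,"wx": 0,"wy": 0,"wz": 0}

```text
clock: 7.58
tcp_pos: [0.4682, 0.299, 0.259]
orientation: [-0.001, -0.131, 0.991, -0.0]
wrist_force: [0.0, 0.3, -4.9]
finger_gap: 0.0432
```

Run:
```python
from h import *
rep((.5223,-.0161,.19))
```

```text
t 7.575 p [0.4682 0.299  0.259 ] yaw -164.98 tilt 0.08 gap 0.0432 F [ 0.   0.3 -4.9]
to go cm tool: [  2.94 -31.84   6.9 ] zaxis [-1.2e-03 -7.0e-04 -1.0e+00]
```

Emit:
carry_out:
  motion:
    - {"jaw": -1,"tx": 0.3,"ty": -3.2,"tz": 0,"wx": 0,"wy": 0,"wz": 0}
    - {"jaw": -1,"tx": 0.3,"ty": -3.2,"tz": 0,"wx": 0,"wy": 0,"wz": 0}
    - {"jaw": -1,"tx": 0.3,"ty": -3.2,"tz": 0,"wx": 0,"wy": 0,"wz": 0}
    - {"jaw": -1,"tx": 0.3,"ty": -3.2,"tz": 0,"wx": 0,"wy": 0,"wz": 0}
    - {"jaw": -1,"tx": 0.3,"ty": -3.2,"tz": 0,"wx": 0,"wy": 0,"wz": 0}
    - {"jaw": -1,"tx": 0.3,"ty": -3.2,"tz": 0,"wx": 0,"wy": 0,"wz": 0}
    - {"jaw": -1,"tx": 0.3,"ty": -3.2,"tz": 0,"wx": 0,"wy": 0,"wz": 0}
    - {"jaw": -1,"tx": 0.3,"ty": -3.2,"tz": 0,"wx": 0,"wy": 0,"wz": 0}
    - {"jaw": -1,"tx": 0.3,"ty": -3.2,"tz": 0,"wx": 0,"wy": 0,"wz": 0}
    - {"jaw": -1,"tx": 0.2,"ty": -3,"tz": 0,"wx": 0,"wy": 0,"wz": -0.2}
    - {"jaw": -1,"tx": 0,"ty": 0,"tz": 2,"wx": 0,"wy": 0,"wz": 0}
    - {"jaw": -1,"tx": 0,"ty": 0,"tz": 2,"wx": 0,"wy": 0,"wz": 0}
    - {"jaw": -1,"tx": 0,"ty": 0,"tz": 2,"wx": 0,"wy": 0,"wz": 0}
    - {"jaw": -1,"tx": 0,"ty": 0,"tz": 1,"wx": 0,"wy": 0,"wz": 0}
    - {"jaw": -1,"tx": 0,"ty": 0,"tz": 0,"wx": 0,"wy": 0,"wz": 0}
    - {"jaw": -1,"tx": 0,"ty": 0,"tz": 0,"wx": 0,"wy": 0,"wz": 0}

```text
clock: 9.57
tcp_pos: [0.5243, -0.0154, 0.1904]
orientation: [0.001, -0.134, 0.991, -0.0]
wrist_force: [0.4, -0.4, -4.0]
finger_gap: 0.0431
```

Run:
```python
from h import *
rep((.5223,-.0161,.181))
for n in("scene","top"):
    im=eyes.read_camera(n); x,y=((240,160) if n=="scene" else (205,130))
    cv2.imwrite(f"pics/{n}2.png",cv2.resize(im[y:y+80,x:x+100],None,fx=7,fy=7,interpolation=2))
```

```text
t 9.575 p [ 0.5243 -0.0154  0.1904] yaw -164.63 tilt 0.07 gap 0.0431 F [ 0.4 -0.4 -4. ]
to go cm tool: [ 0.21 -0.02  0.94] zaxis [ 1.2e-03 -3.0e-04 -1.0e+00]
```

View pics/scene2.png

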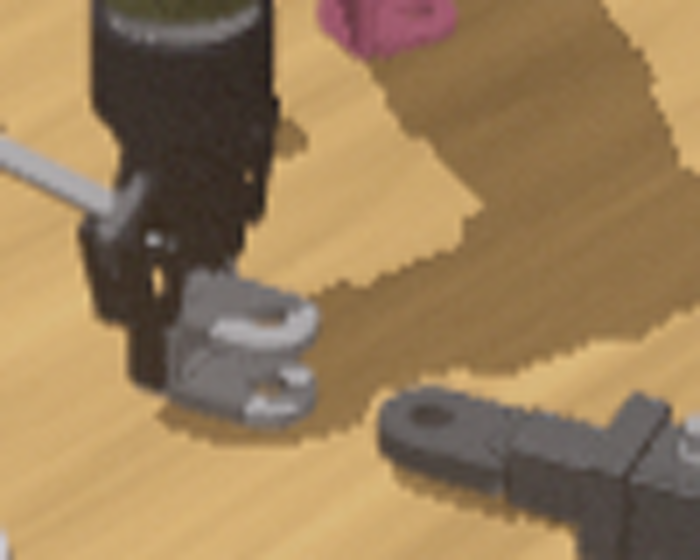

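View pics/top2.png

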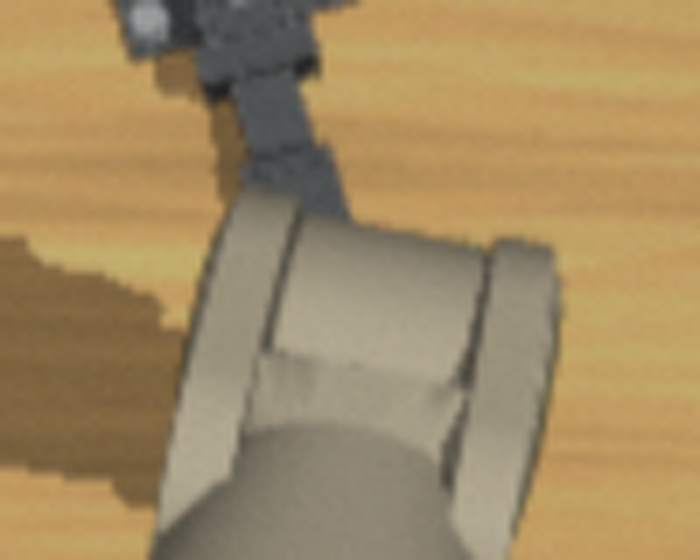

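Emit:
carry_out:
  motion:
    - {"jaw": -1,"tx": 0,"ty": 0,"tz": 0.9,"wx": 0,"wy": 0,"wz": 0.2}
    - {"jaw": -1,"tx": -1,"ty": 0,"tz": 0,"wx": 0,"wy": 0,"wz": 0}
    - {"jaw": -1,"tx": -1,"ty": 0,"tz": 0,"wx": 0,"wy": 0,"wz": 0}
    - {"jaw": -1,"tx": 0,"ty": 0,"tz": 0,"wx": 0,"wy": 0,"wz": 0}
    - {"jaw": -1,"tx": 0,"ty": 0,"tz": 0,"wx": 0,"wy": 0,"wz": 0}

```text
clock: 10.3
tcp_pos: [0.543, -0.01, 0.1804]
orientation: [-0.0, -0.132, 0.991, 0.0]
wrist_force: [0.3, -0.7, -4.1]
finger_gap: 0.0435
```

Run:
```python
from h import *
rep((.5995,.0048,.181),-164.8)
```

```text
t 10.3 p [ 0.543  -0.01    0.1804] yaw -164.8 tilt 0.04 gap 0.0435 F [ 0.3 -0.7 -4.1]
to go cm tool: [-5.84 -0.05 -0.06] zaxis [-7.e-04  0.e+00 -1.e+00]
```

Emit:
carry_out:
  motion:
    - {"jaw": -1,"tx": -0.7,"ty": -0.05,"tz": 0,"wx": 0,"wy": 0,"wz": 0}
    - {"jaw": -1,"tx": -0.7,"ty": 0,"tz": 0,"wx": 0,"wy": 0,"wz": 0}
    - {"jaw": -1,"tx": -0.7,"ty": 0,"tz": 0,"wx": 0,"wy": 0,"wz": 0}
    - {"jaw": -1,"tx": 0,"ty": 0,"tz": 0,"wx": 0,"wy": 0,"wz": 0}

```text
clock: 10.8
tcp_pos: [0.5643, -0.005, 0.1808]
orientation: [0.0, -0.132, 0.991, -0.0]
wrist_force: [0.0, 0.1, -3.7]
finger_gap: 0.0437
```

Emit:
carry_out:
  motion:
    - {"jaw": -1,"tx": -0.7,"ty": 0,"tz": 0,"wx": 0,"wy": 0,"wz": 0}
    - {"jaw": -1,"tx": -0.7,"ty": 0,"tz": 0,"wx": 0,"wy": 0,"wz": 0}
    - {"jaw": -1,"tx": -0.7,"ty": 0,"tz": 0,"wx": 0,"wy": 0,"wz": 0}
    - {"jaw": -1,"tx": -0.7,"ty": 0,"tz": 0,"wx": 0,"wy": 0,"wz": 0}
    - {"jaw": -1,"tx": -0.7,"ty": 0,"tz": 0,"wx": 0,"wy": 0,"wz": 0}
    - {"jaw": -1,"tx": 0,"ty": 0,"tz": 0,"wx": 0,"wy": 0,"wz": 0}
    - {"jaw": -1,"tx": 0,"ty": 0,"tz": 0,"wx": 0,"wy": 0,"wz": 0}

```text
clock: 11.68
tcp_pos: [0.5971, 0.0041, 0.1805]
orientation: [-0.0, -0.132, 0.991, -0.0]
wrist_force: [-0.3, 1.0, -4.6]
finger_gap: 0.0432
```

Run:
```python
from h import *
rep((.5995,.0048,.181),-164.8)
im=eyes.read_camera("scene"); x,y=260,170
cv2.imwrite("pics/scene3.png",cv2.resize(im[y:y+70,x:x+90],None,fx=8,fy=8,interpolation=2))
```

```text
t 11.675 p [0.5971 0.0041 0.1805] yaw -164.81 tilt 0.03 gap 0.0432 F [-0.3  1.  -4.6]
to go cm tool: [-0.25  0.   -0.05] zaxis [-6.e-04 -1.e-04 -1.e+00]
```

View pics/scene3.png

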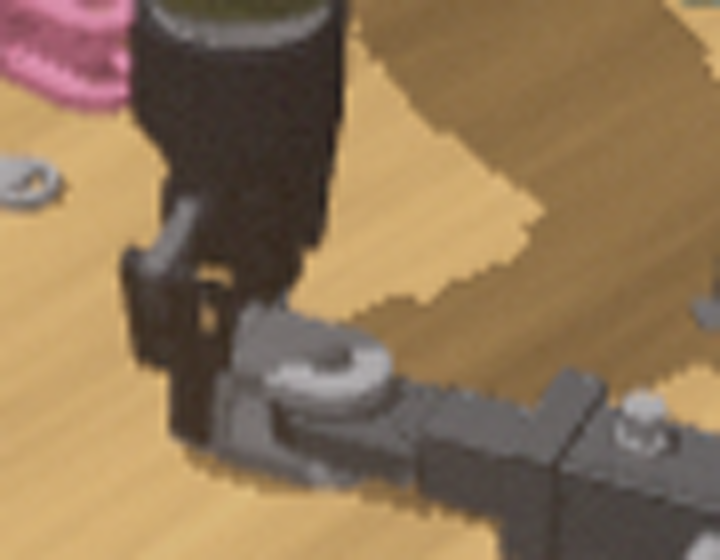

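The clevis is over the lug, with its upper ear at crop (330,370), and nothing has touched yet. Next I'll feel for the throat.

Emit:
carry_out:
  motion:
    - {"jaw": -1,"tx": -0.5,"ty": 0,"tz": 0,"wx": 0,"wy": 0,"wz": 0}
    - {"jaw": -1,"tx": -0.5,"ty": 0,"tz": 0,"wx": 0,"wy": 0,"wz": 0}
    - {"jaw": -1,"tx": 0,"ty": 0,"tz": 0,"wx": 0,"wy": 0,"wz": 0}
    - {"jaw": -1,"tx": 0,"ty": 0,"tz": 0,"wx": 0,"wy": 0,"wz": 0}

```text
clock: 12.22
tcp_pos: [0.6069, 0.0068, 0.1806]
orientation: [-0.0, -0.132, 0.991, -0.0]
wrist_force: [-0.1, 0.2, -4.3]
finger_gap: 0.0431
```

Emit:
carry_out:
  motion:
    - {"jaw": -1,"tx": -0.1,"ty": 0,"tz": 0,"wx": 0,"wy": 0,"wz": 0}
    - {"jaw": -1,"tx": -0.1,"ty": 0,"tz": 0,"wx": 0,"wy": 0,"wz": 0}
    - {"jaw": -1,"tx": 0,"ty": 0,"tz": 0,"wx": 0,"wy": 0,"wz": 0}
    - {"jaw": -1,"tx": 0,"ty": 0,"tz": 0,"wx": 0,"wy": 0,"wz": 0}

```text
clock: 12.72
tcp_pos: [0.6089, 0.0072, 0.1807]
orientation: [-0.0, -0.132, 0.991, -0.0]
wrist_force: [-0.1, 0.2, -4.5]
finger_gap: 0.0437
```

Run:
```python
from h import *
rep((.5995,.0048,.181),-164.8)
```

```text
t 12.725 p [0.6089 0.0072 0.1807] yaw -164.81 tilt 0.01 gap 0.0437 F [-0.1  0.2 -4.5]
to go cm tool: [ 0.97  0.01 -0.03] zaxis [-1.e-04 -1.e-04 -1.e+00]
```

Emit:
carry_out:
  motion:
    - {"jaw": -1,"tx": -0.1,"ty": 0,"tz": 0,"wx": 0,"wy": 0,"wz": 0}
    - {"jaw": -1,"tx": -0.1,"ty": 0,"tz": 0,"wx": 0,"wy": 0,"wz": 0}
    - {"jaw": -1,"tx": 0,"ty": 0,"tz": 0,"wx": 0,"wy": 0,"wz": 0}

```text
clock: 13.1
tcp_pos: [0.6104, 0.0077, 0.1805]
orientation: [-0.001, -0.132, 0.991, -0.0]
wrist_force: [-1.0, -0.6, -4.3]
finger_gap: 0.0433
```

Emit:
carry_out:
  motion:
    - {"jaw": -1,"tx": -0.1,"ty": 0,"tz": 0,"wx": 0,"wy": 0,"wz": 0}
    - {"jaw": -1,"tx": 0,"ty": 0,"tz": 0,"wx": 0,"wy": 0,"wz": 0}

```text
clock: 13.35
tcp_pos: [0.6107, 0.0078, 0.1804]
orientation: [-0.002, -0.132, 0.991, -0.0]
wrist_force: [-6.0, -2.0, -1.6]
finger_gap: 0.0435
```

Run:
```python
from h import *
rep((.5995,.0048,.181),-164.8)
```

```text
t 13.35 p [0.6107 0.0078 0.1804] yaw -164.83 tilt 0.18 gap 0.0435 F [-6.  -2.  -1.6]
to go cm tool: [ 1.16  0.   -0.06] zaxis [-3.1e-03 -9.0e-04 -1.0e+00]
```

Contact came at about 6 N, within half a millimetre of where vision predicted it. Drawing back to 12 mm behind the contact point.

Emit:
carry_out:
  motion:
    - {"jaw": -1,"tx": 0.45,"ty": 0,"tz": 0,"wx": 0,"wy": 0,"wz": 0}
    - {"jaw": -1,"tx": 0.45,"ty": 0,"tz": 0,"wx": 0,"wy": 0,"wz": 0}
    - {"jaw": -1,"tx": 0.45,"ty": 0,"tz": 0,"wx": 0,"wy": 0,"wz": 0}
    - {"jaw": -1,"tx": 0,"ty": 0,"tz": 0,"wx": 0,"wy": 0,"wz": 0}
    - {"jaw": -1,"tx": 0,"ty": 0,"tz": 0,"wx": 0,"wy": 0,"wz": 0}
    - {"jaw": -1,"tx": 0,"ty": 0,"tz": 0,"wx": 0,"wy": 0,"wz": 0}

```text
clock: 14.1
tcp_pos: [0.599, 0.0045, 0.1807]
orientation: [0.0, -0.132, 0.991, -0.0]
wrist_force: [-0.5, 0.5, -3.9]
finger_gap: 0.0431
```

Run:
```python
from h import *
rep((.5988,.0046,.180),-164.8)
```

```text
t 14.1 p [0.599  0.0045 0.1807] yaw -164.81 tilt 0.02 gap 0.0431 F [-0.5  0.5 -3.9]
to go cm tool: [0.01 0.02 0.07] zaxis [ 4.e-04 -1.e-04 -1.e+00]
```

Emit:
carry_out:
  motion:
    - {"jaw": -1,"tx": 0,"ty": 0,"tz": 0.08,"wx": 0,"wy": 0,"wz": 0}
    - {"jaw": -1,"tx": 0,"ty": 0,"tz": 0,"wx": 0,"wy": 0,"wz": 0}
    - {"jaw": 0.3,"tx": 0,"ty": 0,"tz": 0,"wx": 0,"wy": 0,"wz": 0}
    - {"jaw": 0.6,"tx": 0,"ty": 0,"tz": 0,"wx": 0,"wy": 0,"wz": 0}
    - {"jaw": 0.6,"tx": 0,"ty": 0,"tz": 0,"wx": 0,"wy": 0,"wz": 0}
    - {"jaw": 0.6,"tx": 0,"ty": 0,"tz": -1,"wx": 0,"wy": 0,"wz": 0}
    - {"jaw": 0.6,"tx": 0,"ty": 0,"tz": -3,"wx": 0,"wy": 0,"wz": 0}
    - {"jaw": 0.6,"tx": 0,"ty": 0,"tz": -4,"wx": 0,"wy": 0,"wz": 0}
    - {"jaw": 0.6,"tx": 0,"ty": 0,"tz": -4,"wx": 0,"wy": 0,"wz": 0}
    - {"jaw": 0.6,"tx": 0,"ty": 0,"tz": 0,"wx": 0,"wy": 0,"wz": 0}

```text
clock: 15.35
tcp_pos: [0.6002, 0.0043, 0.3048]
orientation: [0.004, -0.132, 0.991, -0.001]
wrist_force: [0.3, -1.4, -0.2]
finger_gap: 0.0681
```

Run:
```python
from h import *
rep((.4835,-.289,.30),160)
im=eyes.read_camera("scene"); x,y=260,170
cv2.imwrite("pics/scene4.png",cv2.resize(im[y:y+70,x:x+90],None,fx=8,fy=8,interpolation=2))
```

```text
t 15.35 p [0.6002 0.0043 0.3048] yaw -164.81 tilt 0.48 gap 0.0681 F [ 0.3 -1.4 -0.2]
to go cm tool: [  0.93 -31.56   0.48] zaxis [ 0.0083 -0.0011 -1.    ]
```

View pics/scene4.png

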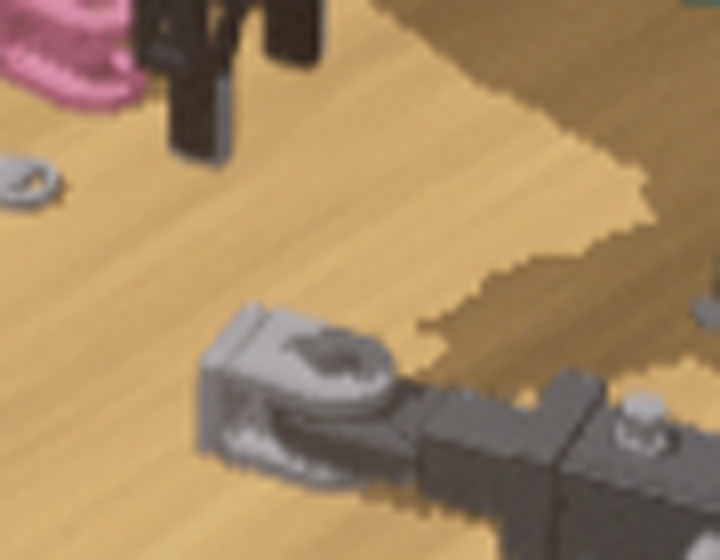

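Emit:
carry_out:
  motion:
    - {"jaw": 0.6,"tx": 0,"ty": 0,"tz": -1,"wx": 0,"wy": 0,"wz": 8.8}
    - {"jaw": 0.6,"tx": 0,"ty": 0,"tz": -1,"wx": 0,"wy": 0,"wz": 8.8}
    - {"jaw": 0.6,"tx": 0,"ty": 0,"tz": 0,"wx": 0,"wy": 0,"wz": 8.8}
    - {"jaw": 0.6,"tx": 0,"ty": 0,"tz": 0,"wx": 0,"wy": 0,"wz": 8.8}
    - {"jaw": 0.6,"tx": 0.1,"ty": -4,"tz": 0,"wx": 0,"wy": 0,"wz": 0}
    - {"jaw": 0.6,"tx": 0.1,"ty": -4,"tz": 0,"wx": 0,"wy": 0,"wz": 0}
    - {"jaw": 0.6,"tx": 0.1,"ty": -4,"tz": 0,"wx": 0,"wy": 0,"wz": 0}
    - {"jaw": 0.6,"tx": 0.1,"ty": -4,"tz": 0,"wx": 0,"wy": 0,"wz": 0}
    - {"jaw": 0.6,"tx": 0.1,"ty": -4,"tz": 0,"wx": 0,"wy": 0,"wz": 0}
    - {"jaw": 0.6,"tx": 0.1,"ty": -4,"tz": 0,"wx": 0,"wy": 0,"wz": 0}
    - {"jaw": 0.6,"tx": 0.1,"ty": -4,"tz": 0,"wx": 0,"wy": 0,"wz": 0}
    - {"jaw": 0.6,"tx": 0.2,"ty": -3.5,"tz": 0,"wx": 0,"wy": 0,"wz": 0}
    - {"jaw": 0.6,"tx": 0,"ty": 0,"tz": 0,"wx": 0,"wy": 0,"wz": 0}
    - {"jaw": 0.6,"tx": 0,"ty": 0,"tz": 0,"wx": 0,"wy": 0,"wz": 0}
    - {"jaw": 0.6,"tx": 0,"ty": 0,"tz": 0,"wx": 0,"wy": 0,"wz": 0}

```text
clock: 17.27
tcp_pos: [0.4827, -0.2874, 0.3195]
orientation: [-0.0, 0.173, 0.985, 0.0]
wrist_force: [-0.1, -0.1, 0.3]
finger_gap: 0.0686
```

Run:
```python
from h import *
rep((.4835,-.289,.242))
im=eyes.read_camera("top"); x,y=225,130
k=14
c=cv2.resize(im[y:y+50,x:x+40],None,fx=k,fy=k,interpolation=cv2.INTER_LANCZOS4)
cv2.imwrite("pics/top4.png",cv2.convertScaleAbs(c[:600],alpha=1.3,beta=15)); cv2.imwrite("pics/top4full.png",im)
e=proj("top",[[.6362,.0148,.044],[.6362,.0148,.03]]); print((e-[x-.5,y-.5])*k)
```

```text
t 17.275 p [ 0.4827 -0.2874  0.3195] yaw 160.06 tilt 0.05 gap 0.0686 F [-0.1 -0.1  0.3]
to go cm tool: [-0.13 -0.12  7.75] zaxis [-6.e-04  7.e-04 -1.e+00]
[[332.45623083 463.69749895]
 [334.05815484 473.92209092]]
```

View pics/top4.png

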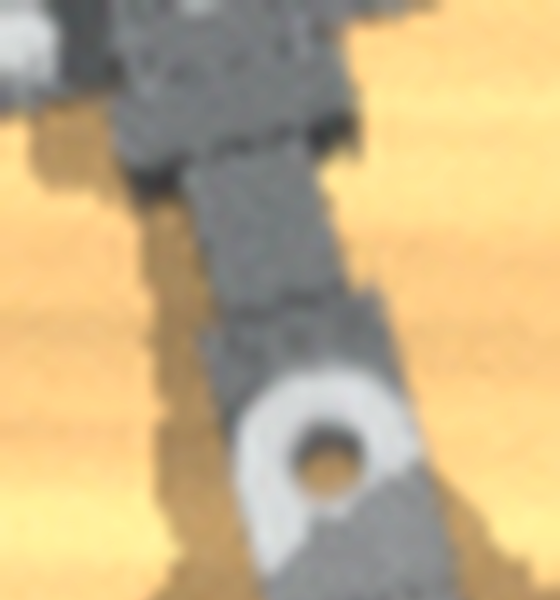

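The top view shows the clevis hole and eye lined up, with bench visible through both at crop (329,466). The prediction was (332,464). Next I'll go down to the pin.

Emit:
carry_out:
  motion:
    - {"jaw": 0.6,"tx": -0.1,"ty": -0.1,"tz": 2,"wx": 0,"wy": 0,"wz": 0}
    - {"jaw": 0.6,"tx": 0,"ty": 0,"tz": 2,"wx": 0,"wy": 0,"wz": 0}
    - {"jaw": 0.6,"tx": 0,"ty": 0,"tz": 2,"wx": 0,"wy": 0,"wz": 0}
    - {"jaw": 0.6,"tx": 0,"ty": 0,"tz": 1.5,"wx": 0,"wy": 0,"wz": 0}
    - {"jaw": 0.6,"tx": 0,"ty": 0,"tz": 0,"wx": 0,"wy": 0,"wz": 0}
    - {"jaw": 0.6,"tx": 0,"ty": 0,"tz": 0,"wx": 0,"wy": 0,"wz": 0}

```text
clock: 18.08
tcp_pos: [0.4835, -0.2897, 0.2455]
orientation: [0.0, 0.174, 0.985, -0.0]
wrist_force: [1.2, 0.4, -0.1]
finger_gap: 0.0683
```

Run:
```python
from h import *
rep((.4835,-.289,.244))
im=eyes.read_camera("scene"); x,y=140,180
cv2.imwrite("pics/scene5.png",cv2.resize(im[y:y+85,x:x+100],None,fx=7,fy=7,interpolation=2))
```

```text
t 18.075 p [ 0.4835 -0.2897  0.2455] yaw 160.01 tilt 0.05 gap 0.0683 F [ 1.2  0.4 -0.1]
to go cm tool: [0.02 0.07 0.15] zaxis [ 7.e-04 -6.e-04 -1.e+00]
```

View pics/scene5.png

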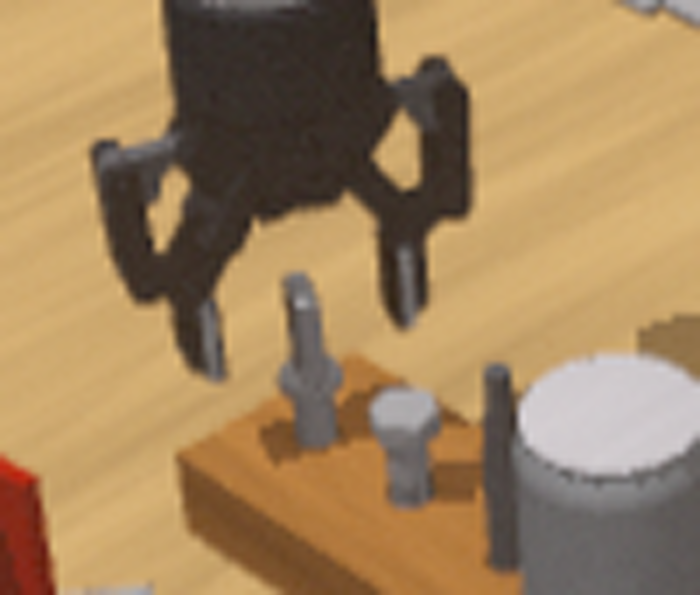

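The jaws straddle the flat plate at crop (300,300) and are clear of the bolt and drift.

Emit:
carry_out:
  motion:
    - {"jaw": 0.6,"tx": 0,"ty": 0.05,"tz": 0.1,"wx": 0,"wy": 0,"wz": 0}
    - {"jaw": -1,"tx": 0,"ty": 0,"tz": 0,"wx": 0,"wy": 0,"wz": 0}
    - {"jaw": -1,"tx": 0,"ty": 0,"tz": 0,"wx": 0,"wy": 0,"wz": 0}
    - {"jaw": -1,"tx": 0,"ty": 0,"tz": 0,"wx": 0,"wy": 0,"wz": 0}
    - {"jaw": -1,"tx": 0,"ty": 0,"tz": 0,"wx": 0,"wy": 0,"wz": 0}
    - {"jaw": -1,"tx": 0,"ty": 0,"tz": 0,"wx": 0,"wy": 0,"wz": 0}
    - {"jaw": -1,"tx": 0,"ty": 0,"tz": 0,"wx": 0,"wy": 0,"wz": 0}
    - {"jaw": -1,"tx": 0,"ty": 0,"tz": 0,"wx": 0,"wy": 0,"wz": 0}
    - {"jaw": -1,"tx": 0,"ty": 0,"tz": 0,"wx": 0,"wy": 0,"wz": 0}
  force: 60

```text
clock: 19.25
tcp_pos: [0.4833, -0.2893, 0.2441]
orientation: [0.0, 0.174, 0.985, -0.0]
wrist_force: [-0.1, -0.3, 3.0]
finger_gap: 0.0094
```

Run:
```python
from h import *
rep((.4835,-.289,.244))
```

```text
t 19.25 p [ 0.4833 -0.2893  0.2441] yaw 159.99 tilt 0.03 gap 0.0094 F [-0.1 -0.3  3. ]
to go cm tool: [-0.    0.04  0.01] zaxis [ 3.e-04 -4.e-04 -1.e+00]
```

Emit:
carry_out:
  motion:
    - {"jaw": -1,"tx": 0,"ty": 0,"tz": -1.5,"wx": 0,"wy": 0,"wz": 0}
    - {"jaw": -1,"tx": 0,"ty": 0,"tz": -2.5,"wx": 0,"wy": 0,"wz": 0}
    - {"jaw": -1,"tx": 0,"ty": 0,"tz": -3,"wx": 0,"wy": 0,"wz": 0}
    - {"jaw": -1,"tx": 0,"ty": 0,"tz": -2,"wx": 0,"wy": 0,"wz": 0}
    - {"jaw": -1,"tx": 0,"ty": 0,"tz": 0,"wx": 0,"wy": 0,"wz": 0}
    - {"jaw": -1,"tx": 0,"ty": 0,"tz": 0,"wx": 0,"wy": 0,"wz": 0}

```text
clock: 20.0
tcp_pos: [0.483, -0.289, 0.3333]
orientation: [-0.0, 0.174, 0.985, 0.0]
wrist_force: [-0.1, 0.2, -0.7]
finger_gap: 0.0092
```

Run:
```python
from h import *
rep((.6358,.0146,.30))
```

```text
t 20.0 p [ 0.483  -0.289   0.3333] yaw 159.99 tilt 0.06 gap 0.0092 F [-0.1  0.2 -0.7]
to go cm tool: [-3.97 33.76  3.33] zaxis [-8.e-04  7.e-04 -1.e+00]
```

Emit:
carry_out:
  motion:
    - {"jaw": -1,"tx": -0.4,"ty": 3.4,"tz": 0,"wx": 0,"wy": 0,"wz": 0}
    - {"jaw": -1,"tx": -0.4,"ty": 3.4,"tz": 0,"wx": 0,"wy": 0,"wz": 0}
    - {"jaw": -1,"tx": -0.4,"ty": 3.4,"tz": 0,"wx": 0,"wy": 0,"wz": 0}
    - {"jaw": -1,"tx": -0.4,"ty": 3.4,"tz": 0,"wx": 0,"wy": 0,"wz": 0}
    - {"jaw": -1,"tx": -0.4,"ty": 3.4,"tz": 0,"wx": 0,"wy": 0,"wz": 0}
    - {"jaw": -1,"tx": -0.4,"ty": 3.4,"tz": 0,"wx": 0,"wy": 0,"wz": 0}
    - {"jaw": -1,"tx": -0.4,"ty": 3.4,"tz": 0,"wx": 0,"wy": 0,"wz": 0}
    - {"jaw": -1,"tx": -0.4,"ty": 3.4,"tz": 0,"wx": 0,"wy": 0,"wz": 0}
    - {"jaw": -1,"tx": -0.4,"ty": 3.3,"tz": 0,"wx": 0,"wy": 0,"wz": 0}
    - {"jaw": -1,"tx": -0.4,"ty": 3.3,"tz": 0,"wx": 0,"wy": 0,"wz": 0}
    - {"jaw": -1,"tx": 0,"ty": 0,"tz": 2,"wx": 0,"wy": 0,"wz": 0}
    - {"jaw": -1,"tx": 0,"ty": 0,"tz": 2,"wx": 0,"wy": 0,"wz": 0}
    - {"jaw": -1,"tx": 0,"ty": 0,"tz": 1,"wx": 0,"wy": 0,"wz": 0}
    - {"jaw": -1,"tx": 0,"ty": 0,"tz": 0,"wx": 0,"wy": 0,"wz": 0}
    - {"jaw": -1,"tx": 0,"ty": 0,"tz": 0,"wx": 0,"wy": 0,"wz": 0}

```text
clock: 21.88
tcp_pos: [0.6367, 0.0145, 0.2844]
orientation: [0.0, 0.174, 0.985, -0.0]
wrist_force: [0.4, -0.4, -0.3]
finger_gap: 0.0094
```

Run:
```python
from h import *
rep((.6358,.0146,.275))
im=eyes.read_camera("scene"); x,y=270,160; k=10
c=cv2.resize(im[y:y+60,x:x+75],None,fx=k,fy=k,interpolation=cv2.INTER_LANCZOS4)
cv2.imwrite("pics/scene6.png",c)
p=pose()[0]
t=proj("scene",[[p[0],p[1],p[2]-.2261],[p[0],p[1],p[2]-.1831],[.6358,.0146,.044]]); print((t-[x-.5,y-.5])*k)
```

```text
t 21.875 p [0.6367 0.0145 0.2844] yaw 159.97 tilt 0.04 gap 0.0094 F [ 0.4 -0.4 -0.3]
to go cm tool: [ 0.09 -0.02  0.94] zaxis [ 7.e-04 -2.e-04 -1.e+00]
[[318.9590437  513.35604156]
 [324.76401142 387.23062292]
 [314.56322995 553.65421829]]
```

View pics/scene6.png

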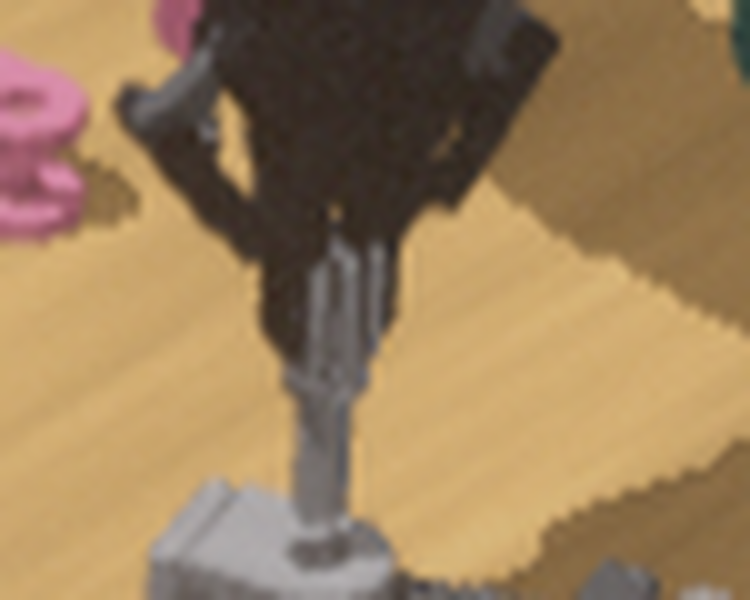

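The pin's tip is over the hole: shank centre x≈319 in the crop against 319 predicted. Descending gently.

Emit:
carry_out:
  motion:
    - {"jaw": -1,"tx": 0.1,"ty": 0,"tz": 0.5,"wx": 0,"wy": 0,"wz": 0}
    - {"jaw": -1,"tx": 0,"ty": 0,"tz": 0.5,"wx": 0,"wy": 0,"wz": 0}
    - {"jaw": -1,"tx": 0,"ty": 0,"tz": 0.2,"wx": 0,"wy": 0,"wz": 0}
    - {"jaw": -1,"tx": 0,"ty": 0,"tz": 0,"wx": 0,"wy": 0,"wz": 0}
    - {"jaw": -1,"tx": 0,"ty": 0,"tz": 0,"wx": 0,"wy": 0,"wz": 0}

```text
clock: 22.55
tcp_pos: [0.6356, 0.015, 0.272]
orientation: [0.0, 0.174, 0.985, -0.0]
wrist_force: [-0.9, 0.6, -1.2]
finger_gap: 0.0092
```

Run:
```python
from h import *
rep((.6357,.0145,.270))
```

```text
t 22.55 p [0.6356 0.015  0.272 ] yaw 159.99 tilt 0.01 gap 0.0092 F [-0.9  0.6 -1.2]
to go cm tool: [-0.02 -0.05  0.2 ] zaxis [ 2.e-04 -1.e-04 -1.e+00]
```

Emit:
carry_out:
  motion:
    - {"jaw": -1,"tx": 0,"ty": -0.03,"tz": 0.15,"wx": 0,"wy": 0,"wz": 0}
    - {"jaw": -1,"tx": 0,"ty": 0,"tz": 0.1,"wx": 0,"wy": 0,"wz": 0}
    - {"jaw": -1,"tx": 0,"ty": 0,"tz": 0.1,"wx": 0,"wy": 0,"wz": 0}
    - {"jaw": -1,"tx": 0,"ty": 0,"tz": 0,"wx": 0,"wy": 0,"wz": 0}

```text
clock: 23.05
tcp_pos: [0.6355, 0.0148, 0.2683]
orientation: [0.0, 0.174, 0.985, 0.0]
wrist_force: [1.0, 0.8, -1.4]
finger_gap: 0.0095
```

Emit:
carry_out:
  motion:
    - {"jaw": -1,"tx": 0,"ty": 0,"tz": 0.1,"wx": 0,"wy": 0,"wz": 0}
    - {"jaw": -1,"tx": 0,"ty": 0,"tz": 0,"wx": 0,"wy": 0,"wz": 0}

```text
clock: 23.3
tcp_pos: [0.6356, 0.0148, 0.2673]
orientation: [0.0, 0.174, 0.985, -0.0]
wrist_force: [-0.3, 1.2, -2.2]
finger_gap: 0.0087
```

The pin has entered the upper ear without force. Going on towards the lug.

Emit:
carry_out:
  motion:
    - {"jaw": -1,"tx": 0,"ty": 0,"tz": 0.2,"wx": 0,"wy": 0,"wz": 0}
    - {"jaw": -1,"tx": 0,"ty": 0,"tz": 0.2,"wx": 0,"wy": 0,"wz": 0}
    - {"jaw": -1,"tx": 0,"ty": 0,"tz": 0.2,"wx": 0,"wy": 0,"wz": 0}
    - {"jaw": -1,"tx": 0,"ty": 0,"tz": 0.2,"wx": 0,"wy": 0,"wz": 0}
    - {"jaw": -1,"tx": 0,"ty": 0,"tz": 0.2,"wx": 0,"wy": 0,"wz": 0}
    - {"jaw": -1,"tx": 0,"ty": 0,"tz": 0,"wx": 0,"wy": 0,"wz": 0}
    - {"jaw": -1,"tx": 0,"ty": 0,"tz": 0,"wx": 0,"wy": 0,"wz": 0}

```text
clock: 24.18
tcp_pos: [0.6355, 0.0148, 0.2572]
orientation: [0.0, 0.174, 0.985, 0.0]
wrist_force: [2.2, 0.5, -2.1]
finger_gap: 0.0094
```

Emit:
carry_out:
  motion:
    - {"jaw": -1,"tx": 0,"ty": 0,"tz": 0.1,"wx": 0,"wy": 0,"wz": 0}
    - {"jaw": -1,"tx": 0,"ty": 0,"tz": 0.1,"wx": 0,"wy": 0,"wz": 0}
    - {"jaw": -1,"tx": 0,"ty": 0,"tz": 0,"wx": 0,"wy": 0,"wz": 0}

```text
clock: 24.55
tcp_pos: [0.6355, 0.0147, 0.2554]
orientation: [0.0, 0.174, 0.985, -0.0]
wrist_force: [1.3, 0.4, -1.4]
finger_gap: 0.009
```

Emit:
carry_out:
  motion:
    - {"jaw": -1,"tx": 0,"ty": 0,"tz": 0.1,"wx": 0,"wy": 0,"wz": 0}
    - {"jaw": -1,"tx": 0,"ty": 0,"tz": 0,"wx": 0,"wy": 0,"wz": 0}

```text
clock: 24.8
tcp_pos: [0.6355, 0.0147, 0.2544]
orientation: [0.0, 0.174, 0.985, -0.0]
wrist_force: [1.1, 1.3, -1.1]
finger_gap: 0.0094
```

Emit:
carry_out:
  motion:
    - {"jaw": -1,"tx": 0,"ty": 0,"tz": 0.1,"wx": 0,"wy": 0,"wz": 0}
    - {"jaw": -1,"tx": 0,"ty": 0,"tz": 0.1,"wx": 0,"wy": 0,"wz": 0}
    - {"jaw": -1,"tx": 0,"ty": 0,"tz": 0,"wx": 0,"wy": 0,"wz": 0}

```text
clock: 25.18
tcp_pos: [0.6355, 0.0147, 0.2523]
orientation: [0.0, 0.174, 0.985, -0.0]
wrist_force: [1.7, 0.0, -0.6]
finger_gap: 0.0093
```

Emit:
carry_out:
  motion:
    - {"jaw": -1,"tx": 0,"ty": 0,"tz": 0.2,"wx": 0,"wy": 0,"wz": 0}
    - {"jaw": -1,"tx": 0,"ty": 0,"tz": 0.2,"wx": 0,"wy": 0,"wz": 0}
    - {"jaw": -1,"tx": 0,"ty": 0,"tz": 0.2,"wx": 0,"wy": 0,"wz": 0}
    - {"jaw": -1,"tx": 0,"ty": 0,"tz": 0.2,"wx": 0,"wy": 0,"wz": 0}
    - {"jaw": -1,"tx": 0,"ty": 0,"tz": 0.2,"wx": 0,"wy": 0,"wz": 0}
    - {"jaw": -1,"tx": 0,"ty": 0,"tz": 0,"wx": 0,"wy": 0,"wz": 0}

```text
clock: 25.92
tcp_pos: [0.6355, 0.0147, 0.2421]
orientation: [0.0, 0.174, 0.985, -0.0]
wrist_force: [2.7, 0.9, -2.3]
finger_gap: 0.0095
```

Emit:
carry_out:
  motion:
    - {"jaw": -1,"tx": 0,"ty": 0,"tz": 0.2,"wx": 0,"wy": 0,"wz": 0}
    - {"jaw": -1,"tx": 0,"ty": 0,"tz": 0.1,"wx": 0,"wy": 0,"wz": 0}
    - {"jaw": -1,"tx": 0,"ty": 0,"tz": 0,"wx": 0,"wy": 0,"wz": 0}

```text
clock: 26.3
tcp_pos: [0.6355, 0.0148, 0.2393]
orientation: [0.0, 0.174, 0.985, -0.0]
wrist_force: [2.1, 0.7, -0.9]
finger_gap: 0.0093
```

Emit:
carry_out:
  motion:
    - {"jaw": -1,"tx": 0,"ty": 0,"tz": 0.1,"wx": 0,"wy": 0,"wz": 0}
    - {"jaw": -1,"tx": 0,"ty": 0,"tz": 0.1,"wx": 0,"wy": 0,"wz": 0}
    - {"jaw": -1,"tx": 0,"ty": 0,"tz": 0.1,"wx": 0,"wy": 0,"wz": 0}
    - {"jaw": -1,"tx": 0,"ty": 0,"tz": 0.1,"wx": 0,"wy": 0,"wz": 0}
    - {"jaw": -1,"tx": 0,"ty": 0,"tz": 0,"wx": 0,"wy": 0,"wz": 0}

```text
clock: 26.92
tcp_pos: [0.6355, 0.0147, 0.2353]
orientation: [0.0, 0.174, 0.985, -0.0]
wrist_force: [2.9, 0.7, -0.1]
finger_gap: 0.0094
```

Emit:
carry_out:
  motion:
    - {"jaw": -1,"tx": 0,"ty": 0,"tz": 0.2,"wx": 0,"wy": 0,"wz": 0}
    - {"jaw": -1,"tx": 0,"ty": 0,"tz": 0.2,"wx": 0,"wy": 0,"wz": 0}
    - {"jaw": -1,"tx": 0,"ty": 0,"tz": 0.2,"wx": 0,"wy": 0,"wz": 0}
    - {"jaw": -1,"tx": 0,"ty": 0,"tz": 0,"wx": 0,"wy": 0,"wz": 0}
    - {"jaw": -1,"tx": 0,"ty": 0,"tz": 0,"wx": 0,"wy": 0,"wz": 0}

```text
clock: 27.55
tcp_pos: [0.6356, 0.0147, 0.2291]
orientation: [-0.0, 0.174, 0.985, -0.0]
wrist_force: [3.8, 1.1, -3.4]
finger_gap: 0.0094
```

Emit:
carry_out:
  motion:
    - {"jaw": -1,"tx": 0,"ty": 0,"tz": 0.1,"wx": 0,"wy": 0,"wz": 0}
    - {"jaw": -1,"tx": 0,"ty": 0,"tz": 0.05,"wx": 0,"wy": 0,"wz": 0}
    - {"jaw": -1,"tx": 0,"ty": 0,"tz": 0,"wx": 0,"wy": 0,"wz": 0}

```text
clock: 27.92
tcp_pos: [0.6355, 0.0147, 0.228]
orientation: [0.0, 0.174, 0.985, -0.0]
wrist_force: [2.7, 1.2, 0.7]
finger_gap: 0.009
```

Emit:
carry_out:
  motion:
    - {"jaw": -1,"tx": 0,"ty": 0,"tz": 0.05,"wx": 0,"wy": 0,"wz": 0}
    - {"jaw": -1,"tx": 0,"ty": 0,"tz": 0.05,"wx": 0,"wy": 0,"wz": 0}
    - {"jaw": -1,"tx": 0,"ty": 0,"tz": 0,"wx": 0,"wy": 0,"wz": 0}

```text
clock: 28.3
tcp_pos: [0.6355, 0.0147, 0.2271]
orientation: [0.0, 0.174, 0.985, -0.0]
wrist_force: [1.8, 0.5, 2.0]
finger_gap: 0.0094
```

Emit:
carry_out:
  motion:
    - {"jaw": -1,"tx": 0,"ty": 0,"tz": 0.05,"wx": 0,"wy": 0,"wz": 0}
    - {"jaw": -1,"tx": 0,"ty": 0,"tz": 0,"wx": 0,"wy": 0,"wz": 0}

```text
clock: 28.55
tcp_pos: [0.6355, 0.0148, 0.2271]
orientation: [0.0, 0.174, 0.985, -0.0]
wrist_force: [2.6, 1.5, 4.6]
finger_gap: 0.0097
```

Emit:
carry_out:
  motion:
    - {"jaw": -1,"tx": 0,"ty": 0,"tz": 0.05,"wx": 0,"wy": 0,"wz": 0}
    - {"jaw": -1,"tx": 0,"ty": 0,"tz": 0,"wx": 0,"wy": 0,"wz": 0}

```text
clock: 28.8
tcp_pos: [0.6355, 0.0148, 0.2271]
orientation: [0.0, 0.174, 0.985, -0.0]
wrist_force: [0.6, 0.3, 8.4]
finger_gap: 0.0091
```

The collar is home: motion stopped at TCP z = 0.2271, the expected height, with force rising to 8 N. Easing off and letting go.

Emit:
carry_out:
  motion:
    - {"jaw": -1,"tx": 0,"ty": 0,"tz": -0.1,"wx": 0,"wy": 0,"wz": 0}
    - {"jaw": -0.2,"tx": 0,"ty": 0,"tz": 0,"wx": 0,"wy": 0,"wz": 0}
    - {"jaw": 0.3,"tx": 0,"ty": 0,"tz": 0,"wx": 0,"wy": 0,"wz": 0}
    - {"jaw": 0.3,"tx": 0,"ty": 0,"tz": 0,"wx": 0,"wy": 0,"wz": 0}
    - {"jaw": 0.3,"tx": 0,"ty": 0,"tz": -1,"wx": 0,"wy": 0,"wz": 0}
    - {"jaw": 0.3,"tx": 0,"ty": 0,"tz": -3,"wx": 0,"wy": 0,"wz": 0}
    - {"jaw": 0.3,"tx": 0,"ty": 0,"tz": -4,"wx": 0,"wy": 0,"wz": 0}
    - {"jaw": 0.3,"tx": 0,"ty": 0,"tz": -4,"wx": 0,"wy": 0,"wz": 0}
    - {"jaw": 0.3,"tx": 4,"ty": -4,"tz": 0,"wx": 0,"wy": 0,"wz": 0}
    - {"jaw": 0.3,"tx": 4,"ty": -4,"tz": 0,"wx": 0,"wy": 0,"wz": 0}
    - {"jaw": 0.3,"tx": 4,"ty": -4,"tz": 0,"wx": 0,"wy": 0,"wz": 0}
    - {"jaw": 0.3,"tx": 3,"ty": -4,"tz": 0,"wx": 0,"wy": 0,"wz": 0}
    - {"jaw": 0.3,"tx": 0,"ty": -4,"tz": 0,"wx": 0,"wy": 0,"wz": 0}
    - {"jaw": 0.3,"tx": 0,"ty": 0,"tz": 0,"wx": 0,"wy": 0,"wz": 0}
    - {"jaw": 0.3,"tx": 0,"ty": 0,"tz": 0,"wx": 0,"wy": 0,"wz": 0}

```text
clock: 30.68
tcp_pos: [0.4263, -0.1218, 0.3474]
orientation: [0.0, 0.174, 0.985, 0.0]
wrist_force: [-0.0, 0.2, 0.1]
finger_gap: 0.0556
```

Run:
```python
from h import *
rep((.6358,.0146,.275))
for n,(x,y) in {"scene":(265,175),"top":(215,125)}.items():
    im=eyes.read_camera(n); k=9; cv2.imwrite(f"pics/{n}7full.png",im)
    cv2.imwrite(f"pics/{n}7.png",cv2.resize(im[y:y+60,x:x+75],None,fx=k,fy=k,interpolation=cv2.INTER_LANCZOS4))
    print(n,(proj(n,[[.6357,.0146,.05],[.6357,.0146,.09]])-[x-.5,y-.5])*k)
```

```text
t 30.675 p [ 0.4263 -0.1218  0.3474] yaw 159.95 tilt 0.05 gap 0.0556 F [-0.   0.2  0.1]
to go cm tool: [-15.01  20.     7.24] zaxis [ 9.e-04 -1.e-04 -1.e+00]
scene [[328.57131216 347.72111762]
 [333.35436159 242.96416031]]
top [[303.82832154 341.64012311]
 [300.72704397 321.76703093]]
```

View pics/scene7.png

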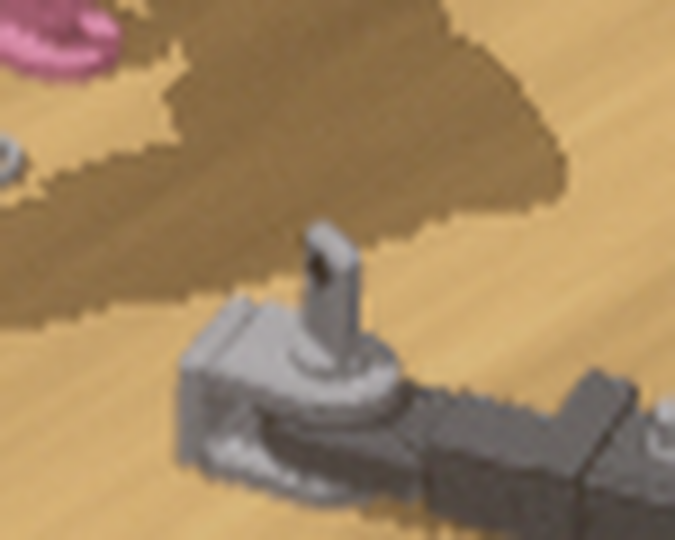

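View pics/top7.png

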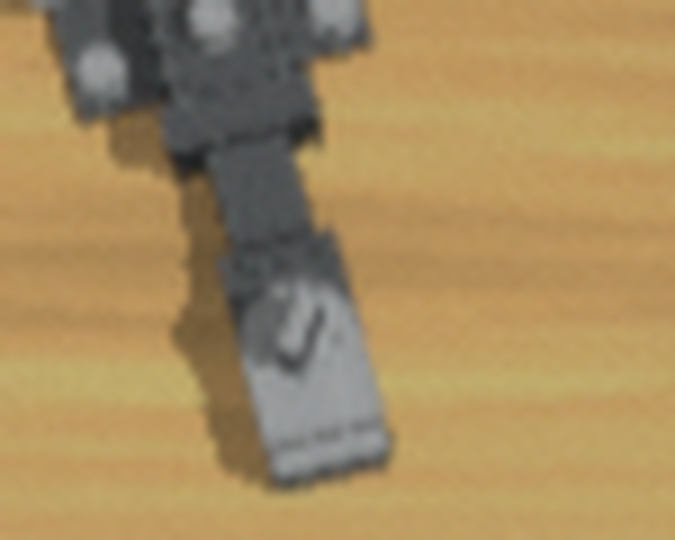

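View pics/scene7full.png

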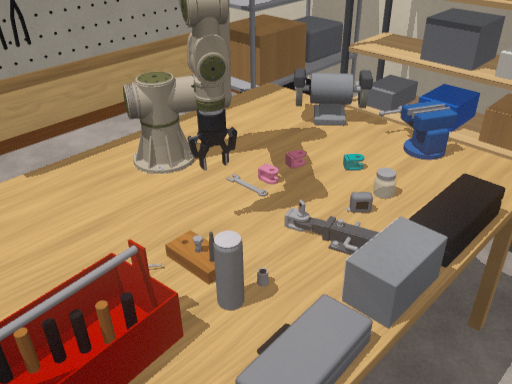

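The collar rests on the clevis at scene crop (345,355), and the grip plate's top is at about (333,235) against 243 predicted. The top view shows the clevis in line with the lug, and the bystanders look unmoved. Handing in.

```bash
python3 -c "
from workcell import env; print(env.hand_in())"
```

```text
the job is handed in; nothing more can be done
None
```

The clevis is pinned to the hitch lug with the pin's collar home, and I handed the job in at about 31 s of the 69 s allowed.

- **Clevis:** I gripped the grey clevis by its bow and slid it over the lug until the throat touched the nose, at about 6 N. I then drew it back 12 mm and set it down on the bench. The touch came within about 0.5 mm of where the camera measurement of the eye put it.
- **Pin:** I took the pin with the flat grip out of the block and lowered it through the upper ear, eye and lower ear. No more than about 4 N showed on the way. The collar stopped at the computed height (TCP z = 0.2271 m), with about 8 N at the end.
- **Last checks:** After letting go, both cameras showed the collar on the clevis, the clevis in line with the lug and the gripper clear. The other tools looked unmoved by eye; I did not measure them.
- **Disagreement:** Before the pin went in, the hole as seen in the scene camera lay about 1–2 mm from where the robot's position put it. That view was partly hidden by the pin, and the pin then entered without force. I had no direct measurement of the collar gap; it rests on the height, the force and the pictures.

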